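Turn the bracket over in the welding jig and lock it tipped with the stay

ROBOT

A 7-joint arm with a two-finger parallel gripper is mounted at the origin on a cart in front of the work surface, level with it; the furniture and walls round the work are solid. World frame = base frame: x ahead of the robot, y to its left, z up, the work surface at z = 0. Lengths are in m, angles in rad, forces in N, time in s.
With the tool pointing down it reaches from about 0.35 to 0.9 m from the base axis. Payload 19.9 kg.
Tool frame: the origin (TCP) lies on the centre line of the jaws, within the pads' length; the fingertips stand 22 mm ahead of it and the grasp point (between the pads) lies 3 mm ahead of it (ctrl.tips_ahead is the distance from the TCP to the fingertips, in m); z points along the fingers, y is the line along which they close (so a half turn about z gives the same grasp; the last joint's range is limited). The gripper opens to 85 mm and grips with 20 to 120 N. Pads are 22 mm wide; open, the fingers measure 114 mm over their backs; the gripper's body (76 mm by 85 mm) begins 54 mm behind the grasp point. The pads swing forward as they close: fully open they stand 13 mm farther back than shut.
Start: joints at [-1.143, 0.417, -0.01, 1.614, 0.005, 1.111, -0.053], TCP at [0.283, 0.557, 0.253] pointing down, gripper open.
Joint ranges: [-2.81, 2.81], [-0.39, 2.02], [-1.27, 1.25], [0.06, 2.57], [-1.19, 4.33], [0.19, 2], [-2.82, 2.82]. Speed limits (rad/s): [1.89, 1.89, 2.39, 2.39, 3.01, 3.01, 3.01].

INTERFACE

Orientations are given as a rotation vector (axis times angle).
In Python, from rig import ctrl gives the robot as it stands.
- The arm moves only by the shell command python3 -m crank 'ROWS'. ROWS is JSON, a list of rows, each an object of numbers: "tx", "ty", "tz": the shift along the tool's x, y, z in units of 500 mm (1.0 is 500 mm); "ax", "ay", "az": the turn, a rotation vector about the tool's x, y, z in units of 1.5 rad (1.0 is 1.5 rad); "fingers": the closure, from 0 (fully open) to 1 (shut). In form: [{"tx": .., "ty": .., "tz": .., "ax": .., "ay": .., "az": .., "fingers": ..}, ...]. A call has 1 to 5 rows; each row is the pose to reach, as a shift and turn from the pose commanded when the call began, along the tool's axes at that moment; what a row does not reach only later rows make up. A row lasts 1/12 s, in which the tool goes at most 41.7 mm and 7.16 degrees, less where a joint would pass 70% of its speed; a pose out of reach is approached as far as the arm can. A call with a number of a shift or a turn outside -1 to 1 is refused whole. A call with a gripper value outside its range is refused whole. The fingers move at their own pace and stop on an object; the grip force is fixed at half the most. Time passes only in rows, so rows that repeat a pose let the fingers close. It gives the time, the measured TCP pose, the force, the opening and the grip force at its end, in the units of the state.
- ctrl.observe(): the state, without advancing time (a new reading comes with each control period).
- ctrl.grab_frame(name): name is "scene" or "top" or "wrist"; returns a dict with "pixels" (420x560x3 uint8, red, green, blue), "intrinsics" (3x3 intrinsics, pixels), "world_from_camera" (4x4, takes a point from camera to world coordinates). Camera axes: x right, y up, looking along -z (the intrinsics and any distortion apply to the point x, -y, -z); pixel columns grow to the right and rows downward; lengths in m; the calibration is good to about 2 mm. A picture is of the moment at which its call begins. There is no depth.
- ctrl.close_job(): hands the job in; it is judged then, once.
The state is a dict: "time": time; "q": joint angles; "qvel": joint speeds; "joint_torque": joint torques, N m; "position": TCP position; "eef_rot": TCP orientation; "force": force on the tool from outside, world axes, zero at the start; "torque": the same for the moment, N m; "finger_gap": finger opening in m; "grasp_force": force on a finger pad.
Only numpy, scipy, OpenCV 4.12 (cv2) and the standard library are available. Lean on these libraries where they do the work, as an engineer would, in place of code of your own. Each camera call takes 0.05 s, during which the arm holds its last target. There are 200 camera calls.

TASK

Turn the bracket over in the small welding jig: take the carrier by its bail handle and bring it up and over, away from you, about half a turn, until the side with the upright rib faces up and is tipped about 30 degrees towards you. Then swing the notched stay down and lock the carrier there: the end notch, the one nearest the black grip, must drop fully home over the index disc's upper peg. Let go of everything and do not disturb the loose tools round the jig.

Things in the scene. Friction and masses are not known exactly. Their poses are not given: they have to be found in the camera images.
- jig: Turnover (trunnion) welding jig bolted to the bench, about 190 mm deep, 200 mm wide, 180 mm high: a dark base plate and two green cheeks 104 mm apart that carry a turning steel frame (the carrier). Origin on the bench under the middle of the carrier. Its x axis points away from the robot (within 12 degrees), y to the left along the trunnion axis, z up
- trunnion (a point): Middle of the carrier's turning axis, 125 mm above the bench; the axis runs along the jig's y
- carrier (a joint): Turn of the carrier, rad. 0: level, bail handle towards the robot, boss face up, rib hanging down. Grows as the handle goes up and over, away from the robot: 1.57 handle straight up, 3.14 level with rib face up, 2.62 (150 degrees) rib face up and tipped 30 degrees towards the robot. Friction holds it at any angle; about 3 N at the handle turns it. Range -0.6 to 3.75
- bail (a point): Middle of the bail handle's cross bar: 12 mm round, parallel to the jig's y, 64 mm free length, 105 mm from the trunnion axis, 39 mm clear of the frame's end, so that a finger fits through. At carrier angle q it lies, from the trunnion, -0.105 cos q along the jig's x and 0.105 sin q up. It may turn in the grip
- rib_peg (a point): The peg that locks the rib face up: 10 mm round, along the jig's y, on the outer (-y, right) side of the 124 mm index disc. The lower of two like pegs at the start, the upper once the rib is up. The point is on its axis in the stay's plane: at carrier angle q, from the trunnion, -0.052 sin q along the jig's x, -0.074 along y, -0.052 cos q up
- stay_pivot (a point): Pivot of the stay, on a green bracket at the right rear of the jig: from the jig's origin 95 mm along x, -74 mm along y, 165 mm up. Its axis runs along the jig's y
- stay (a joint): Angle of the stay, rad: 0 level, pointing from its pivot towards the robot; grows as its free end is raised; it starts raised. Its joint is stiff: it stays where it is left (2 to 3 N at the grip moves it). With the end notch fully home over the rib's peg it reads about 0.04 and the carrier 2.62. Range -0.08 to 1.25
- stay_grip (a point): Middle of the black round grip at the free end of the stay: 14 mm thick, parallel to the jig's y, standing 52 mm out of the stay's right-hand side. It lies 178 mm from the pivot along the stay, 4 mm above its centre line and 30 mm to the right of the stay's plane. It may turn in the grip
- end_notch (a point): Where a peg's centre sits in the end notch. The stay is a flat steel bar 8 mm thick, 185 mm long; three notches open downwards, 13 mm wide, 15 mm deep, with rounded lead-ins (a peg 5 mm off is guided in), 69, 96 and 121 mm from the pivot on the centre line. The end notch is the one at 121 mm, nearest the grip
- rib_edge (a point): Middle of the rib's free edge, 44 mm from the trunnion axis. The carrier is a frame 120 x 88 x 12 mm that holds a steel bracket plate: one face has a round boss 42 mm across and 12 mm high, the other an upright rib 42 mm wide, 40 mm high and 8 mm thick
- try_square: Steel try square, 100 x 159 x 14 mm, loose left of the jig; leave alone. Origin at its underside
- magnet_square: Red welding magnet, 20 x 90 x 55 mm, loose left of the jig; leave alone. Origin at its underside
- pliers_red: Pliers with red grips, 202 x 65 x 13 mm, loose at the left front of the bench; leave alone. Origin at its underside
- tape_measure: Tape measure, 35 x 98 x 64 mm, loose at the far right; leave alone. Origin at its underside
- soapstone: Soapstone marker, 138 x 13 x 9 mm, loose in front of the jig; leave alone. Origin at its underside

How it is judged:
By the outcome, as a careful person would: the job done as asked, in the order asked, and still so for the second after the job is handed in, with the robot touching nothing.
It also fails if it takes over 48 s, if anything falls off the work surface, if the arm or the gripper's body presses on something with over 40 N, if the wrist force passes 120 N, or if a joint passes its speed limit or range.

## Working session

There is one attempt and no reset: what is moved stays moved. The work goes in short steps, Python scripts to look and compute and a shell command to move; the robot and the scene stay as the last step left them, time stands still between calls to the robot, and variables do not carry over. Pictures are saved under pics/ and viewed, at most 10 in all, crops included, and the job is handed in when it is done.

```bash
ls; mkdir -p pics; python3 - <<'E'
from rig import ctrl
import cv2,numpy as np
for n in("scene","top"):
    f=ctrl.grab_frame(n); cv2.imwrite(f"pics/{n}0.png",f["pixels"][:,:,::-1]); print(n,np.round(f["intrinsics"],1).tolist(),np.round(f["world_from_camera"],3).tolist())
s=ctrl.observe(); print(s["time"],s["position"],s["eef_rot"],s["finger_gap"])
E
```

```text
pics
scene [[382.1, 0.0, 283.5], [0.0, 382.1, 213.5], [0.0, 0.0, 1.0]] [[0.757, 0.346, -0.554, -0.135], [-0.654, 0.393, -0.647, -0.841], [-0.006, 0.852, 0.524, 0.74], [0.0, 0.0, 0.0, 1.0]]
top [[404.1, 0.0, 276.5], [0.0, 404.1, 197.2], [0.0, 0.0, 1.0]] [[-0.139, 0.956, -0.26, 0.195], [-0.99, -0.133, 0.038, -0.014], [0.002, 0.263, 0.965, 1.254], [0.0, 0.0, 0.0, 1.0]]
0.1 [0.28282908 0.55702586 0.25273361] [-7.31126253e-01 -3.05516950e+00  1.70736386e-03] 0.08506205181331494
```

View pics/scene0.png

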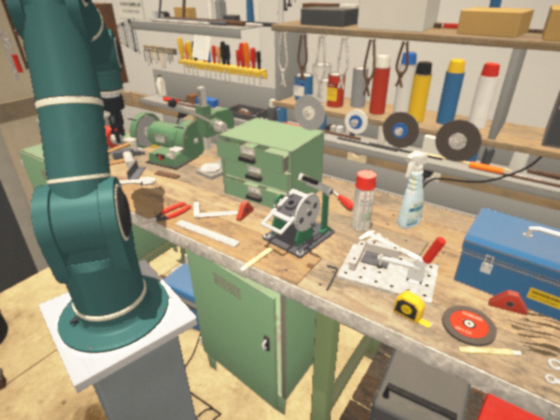

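View pics/top0.png

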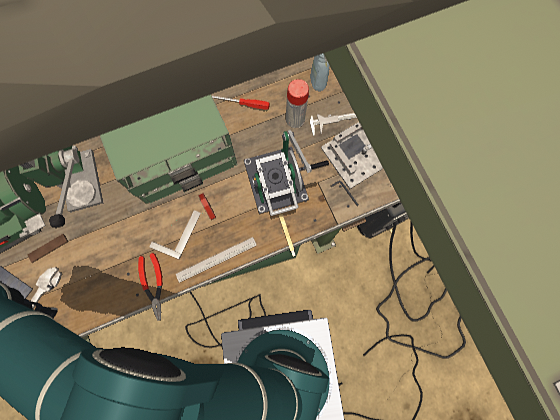

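The jig is at about (275,180) in the top view and (298,220) in the scene view, with the handle towards the robot and the stay raised. I'll enlarge both.

```bash
python3 - <<'E'
import cv2,numpy as np
a=cv2.imread("pics/top0.png")[120:225,225:345]; b=cv2.imread("pics/scene0.png")[160:265,250:370]
a=cv2.resize(a,None,fx=3.3,fy=5,interpolation=2); 
a=cv2.imread("pics/top0.png")[120:240,235:335]; b=cv2.imread("pics/scene0.png")[160:280,250:350]
r=lambda i:cv2.resize(i,(400,480),interpolation=cv2.INTER_CUBIC)
cv2.imwrite("pics/c0.png",np.hstack([r(a),r(b)]))
E
```

```text
(no output)
```

View pics/c0.png

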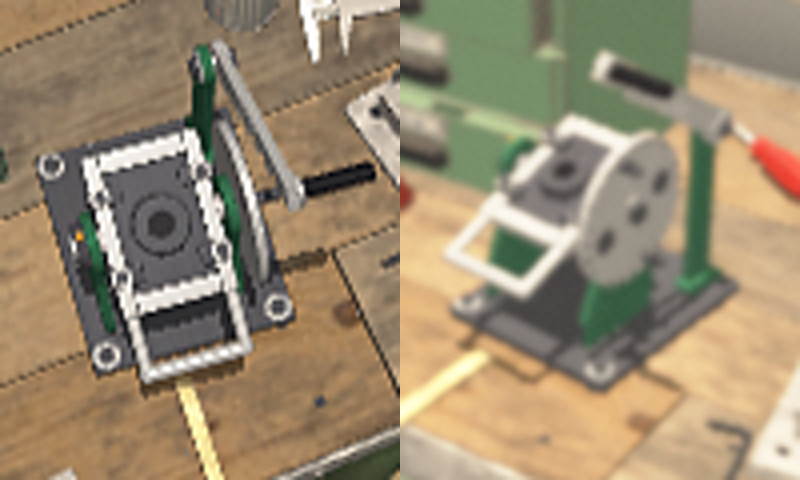

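```bash
cat > h.py <<'E'
import numpy as np, cv2
from rig import ctrl
from scipy.spatial.transform import Rotation as R
def ray(f,u,v):
    K=f["intrinsics"];T=f["world_from_camera"]
    d=np.array([(u-K[0,2])/K[0,0],-(v-K[1,2])/K[1,1],-1.]);d=T[:3,:3]@d
    return T[:3,3],d/np.linalg.norm(d)
def onz(f,u,v,z):
    o,d=ray(f,u,v);return o+d*(z-o[2])/d[2]
def tri(rs):
    A=sum(np.eye(3)-np.outer(d,d) for o,d in rs);b=sum((np.eye(3)-np.outer(d,d))@o for o,d in rs)
    p=np.linalg.solve(A,b);return p,[float(np.linalg.norm(np.cross(p-o,d))) for o,d in rs]
def proj(f,p):
    T=f["world_from_camera"];c=T[:3,:3].T@(np.array(p)-T[:3,3]);K=f["intrinsics"]
    return K[0,2]+K[0,0]*c[0]/-c[2],K[1,2]-K[1,1]*c[1]/-c[2]
E
python3 - <<'E'
from h import *
np.set_printoptions(precision=4,suppress=True)
t=ctrl.grab_frame("top");s=ctrl.grab_frame("scene")
for n,a,b in [("bail",(284,211),(271.9,228.7)),("boss",(275.7,176),(291.5,202.5)),("grip",(320,165.2),(310.5,180))]:
    print(n,*tri([ray(t,*a),ray(s,*b)]))
P=[onz(t,u,v,.012) for u,v in[(247,161.5),(261.5,208.7),(304.5,196.5)]]
print(P,(P[0]+P[2])/2,np.degrees(np.arctan2(*(P[0]-P[1])[[1,0]])),np.degrees(np.arctan2(*(P[1]-P[2])[[1,0]])))
print(onz(t,275.7,176,.14),onz(t,284,211,.125))
E
```

```text
bail [ 0.4684 -0.0773  0.0865] [0.0035154190928958586, 0.003515419092895783]
boss [ 0.5616 -0.0649  0.1387] [0.0020544961791855816, 0.002054496179185595]
grip [ 0.5317 -0.1762  0.2693] [0.0015132113564258448, 0.0015132113564257964]
[array([0.6633, 0.0163, 0.012 ]), array([ 0.4997, -0.0101,  0.012 ]), array([ 0.5204, -0.151 ,  0.012 ])] [ 0.5918 -0.0674  0.012 ] 9.17721546109495 98.36568567442364
[ 0.5593 -0.0638  0.14  ] [ 0.4563 -0.0735  0.125 ]
```

```bash
cat >> h.py <<'E'
YAW=np.radians(8.7); TR=np.array([.567,-.063,.125])
def jig(x,y,z): # offset from trunnion in jig axes -> world
    c,s=np.cos(YAW),np.sin(YAW);return TR+[c*x-s*y,s*x+c*y,z]
def go(p,Rt=None):
    s=ctrl.observe();Rm=R.from_rotvec(s["eef_rot"])
    d=Rm.inv().apply(np.array(p)-s["position"])/.5
    a=(Rm.inv()*Rt).as_rotvec()/1.5 if Rt is not None else None
    return np.round(d,3),None if a is None else np.round(a,3)
def down(yaw): # tool down, tool y at yaw
    y=np.array([np.cos(yaw),np.sin(yaw),0]);z=np.array([0,0,-1.]);return R.from_matrix(np.c_[np.cross(y,z),y,z])
E
T='{"tx":-0.251,"ty":-0.29,"tz":-0.004,"fingers":0.3}'
python3 -m crank '[{"tx":-0.251,"ty":-0.29,"fingers":0.5},{"tx":-0.251,"ty":-0.29,"fingers":0.5},{"tx":-0.251,"ty":-0.29,"fingers":0.5},{"tx":-0.251,"ty":-0.29,"fingers":0.5},{"tx":-0.251,"ty":-0.29,"fingers":0.5}]'
python3 -c "
from h import *
print(go([.43,-.076,.26],down(YAW)))"
```

```text
(array([-0.836, -0.996, -0.013]), array([-0.001,  0.   ,  0.633]))schema error: expected keys tx, ty, tz, ax, ay, az, fingers
```

```bash
python3 -m crank '[{"tx":-0.05,"ty":-0.058,"tz":0,"ax":0,"ay":0,"az":0,"fingers":0.5},{"tx":-0.1,"ty":-0.116,"tz":0,"ax":0,"ay":0,"az":0,"fingers":0.5},{"tx":-0.15,"ty":-0.174,"tz":0,"ax":0,"ay":0,"az":0,"fingers":0.5},{"tx":-0.2,"ty":-0.232,"tz":0,"ax":0,"ay":0,"az":0,"fingers":0.5},{"tx":-0.25,"ty":-0.29,"tz":0,"ax":0,"ay":0,"az":0,"fingers":0.5}]'
python3 -m crank '[{"tx":-0.05,"ty":-0.058,"tz":0,"ax":0,"ay":0,"az":0.07,"fingers":0.5},{"tx":-0.1,"ty":-0.116,"tz":0,"ax":0,"ay":0,"az":0.14,"fingers":0.5},{"tx":-0.15,"ty":-0.174,"tz":0,"ax":0,"ay":0,"az":0.21,"fingers":0.5},{"tx":-0.2,"ty":-0.232,"tz":0,"ax":0,"ay":0,"az":0.28,"fingers":0.5},{"tx":-0.25,"ty":-0.29,"tz":0,"ax":0,"ay":0,"az":0.35,"fingers":0.5}]'
python3 -c "
from h import *
print(go([.43,-.076,.26],down(YAW)))"
```

```text
time: 0.62
position: [0.3288, 0.3695, 0.2531]
eef_rot: [-0.731, -3.055, 0.0]
force: [1.6, 0.3, 0.2]
finger_gap: 0.0426
grasp_force: 0.0
time: 1.03
position: [0.3745, 0.1837, 0.2534]
eef_rot: [-1.506, -2.757, -0.001]
force: [1.4, -0.4, 0.5]
finger_gap: 0.0429
grasp_force: 0.0
(array([-0.497, -0.187, -0.013]), array([ 0.   , -0.   ,  0.279]))
```

```bash
python3 -m crank '[{"tx":-0.074,"ty":-0.028,"tz":0,"ax":0,"ay":0,"az":0,"fingers":0.5},{"tx":-0.148,"ty":-0.056,"tz":0,"ax":0,"ay":0,"az":0,"fingers":0.5},{"tx":-0.222,"ty":-0.084,"tz":0,"ax":0,"ay":0,"az":0,"fingers":0.5},{"tx":-0.296,"ty":-0.112,"tz":0,"ax":0,"ay":0,"az":0,"fingers":0.5},{"tx":-0.36,"ty":-0.135,"tz":0,"ax":0,"ay":0,"az":0,"fingers":0.5}]'
python3 -m crank '[{"tx":-0.04,"ty":-0.015,"tz":0,"ax":0,"ay":0,"az":0.07,"fingers":0.6},{"tx":-0.08,"ty":-0.03,"tz":0,"ax":0,"ay":0,"az":0.14,"fingers":0.6},{"tx":-0.12,"ty":-0.045,"tz":0,"ax":0,"ay":0,"az":0.21,"fingers":0.6},{"tx":-0.137,"ty":-0.052,"tz":0,"ax":0,"ay":0,"az":0.279,"fingers":0.6},{"tx":-0.137,"ty":-0.052,"tz":0,"ax":0,"ay":0,"az":0.279,"fingers":0.6}]'
python3 - <<'E'
from h import *
f=ctrl.grab_frame("wrist");cv2.imwrite("pics/w1.png",f["pixels"][:,:,::-1])
print(go([.43,-.076,.26],down(YAW)))
for n,p in [("bail",jig(-.098,0,-.038)),("trun",TR),("grip",jig(-.052,-.104,.141))]: print(n,p,proj(f,p))
E
```

```text
time: 1.45
position: [0.4159, -0.0048, 0.2535]
eef_rot: [1.5, 2.76, 0.001]
force: [1.0, 1.4, -0.8]
finger_gap: 0.0424
grasp_force: 0.0
time: 1.87
position: [0.4316, -0.0757, 0.2533]
eef_rot: [2.05, 2.38, -0.001]
force: [0.5, -0.1, 0.3]
finger_gap: 0.034
grasp_force: 0.0
(array([-0.003, -0.003, -0.014]), array([-0.   ,  0.   ,  0.003]))
bail [ 0.4701276  -0.07782356  0.087     ] (np.float64(318.7372704556552), np.float64(205.09826887036053))
trun [ 0.567 -0.063  0.125] (np.float64(435.7752638528684), np.float64(217.43166110468138))
grip [ 0.53132944 -0.17366893  0.266     ] (np.float64(437.31686239013254), np.float64(486.7874463331688))
```

View pics/w1.png

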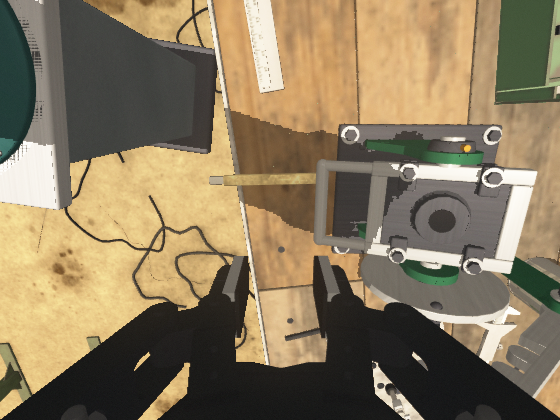

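The bail bar centre is at about (322,203), the boss at (442,218), the bar runs vertically, and the jig's x axis is along the image rows, so the yaw is right. I'll refine by triangulating with this view.

```bash
python3 - <<'E'
from h import *
np.set_printoptions(precision=4,suppress=True)
t=ctrl.grab_frame("top");s=ctrl.grab_frame("scene");f=ctrl.grab_frame("wrist")
for n,a,b,c in [("bail",(284,211),(271.9,228.7),(322,203)),("boss",(275.7,176),(291.5,202.5),(442,218))]:
    rs=[ray(t,*a),ray(s,*b),ray(f,*c)]; print(n,*tri(rs),tri(rs[::2])[0],tri(rs[1:])[0])
P=[onz(f,*p,.012) for p in[(350,134),(492,135),(343,245)]];d=P[1]-P[0];e=P[0]-P[2]
print(P,np.degrees([np.arctan2(d[1],d[0]),np.arctan2(-e[0],e[1])]))
E
```

```text
bail [ 0.4711 -0.0748  0.0835] [0.005102186406277269, 0.003146927283261293, 0.0029952682305147225] [ 0.4739 -0.0774  0.063 ] [ 0.4744 -0.0736  0.0827]
boss [ 0.5651 -0.0605  0.1344] [0.005229934033444886, 0.002816394068751349, 0.00483812562321268] [ 0.5653 -0.0604  0.1306] [ 0.5696 -0.0571  0.1318]
[array([ 0.5019, -0.0042,  0.012 ]), array([0.666 , 0.0215, 0.012 ]), array([ 0.5257, -0.1437,  0.012 ])] [8.9208 9.6746]
```

```bash
sed -i 's/^YAW=.*/YAW=np.radians(9.); TR=np.array([.5705,-.0605,.125])/' h.py
python3 -m crank '[{"tx":-0.005,"ty":0.07,"tz":0,"ax":0,"ay":0,"az":0,"fingers":0.6},{"tx":-0.005,"ty":0.082,"tz":0.07,"ax":0,"ay":0,"az":0,"fingers":0.6},{"tx":-0.005,"ty":0.082,"tz":0.14,"ax":0,"ay":0,"az":0,"fingers":0.6},{"tx":-0.005,"ty":0.082,"tz":0.2,"ax":0,"ay":0,"az":0,"fingers":0.6},{"tx":-0.005,"ty":0.082,"tz":0.2,"ax":0,"ay":0,"az":0,"fingers":0.6}]'
python3 - <<'E'
from h import *
f=ctrl.grab_frame("wrist");cv2.imwrite("pics/w2.png",f["pixels"][:,:,::-1])
print(proj(f,[.472,-.0755,.085]))
E
```

```text
time: 2.48
position: [0.4698, -0.0687, 0.1489]
eef_rot: [-2.032, -2.389, 0.008]
force: [-1.8, 0.2, -0.4]
finger_gap: 0.0342
grasp_force: 0.0
(np.float64(283.11763782999947), np.float64(248.21525863950708))
```

View pics/w2.png

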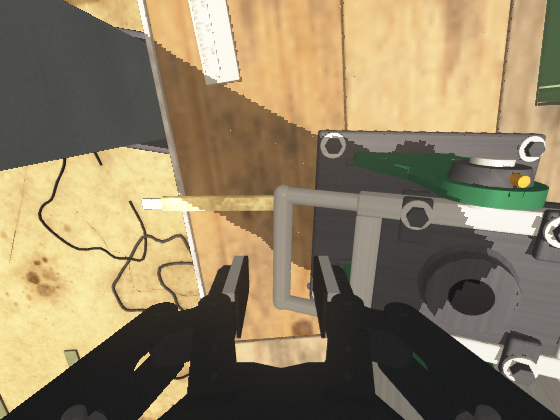

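The bar is at column 284, midway between the fingers (243 to 316). I'll descend and close.

```bash
python3 -m crank '[{"tx":-0.013,"ty":0.004,"tz":0.06,"ax":0,"ay":0,"az":0,"fingers":0.6},{"tx":-0.013,"ty":0.004,"tz":0.122,"ax":0,"ay":0,"az":0,"fingers":0.6},{"tx":-0.013,"ty":0.004,"tz":0.122,"ax":0,"ay":0,"az":0,"fingers":0.6},{"tx":-0.013,"ty":0.004,"tz":0.122,"ax":0,"ay":0,"az":0,"fingers":0.9},{"tx":-0.013,"ty":0.004,"tz":0.122,"ax":0,"ay":0,"az":0,"fingers":0.9}]'
python3 -m crank '[{"tx":0,"ty":0,"tz":0,"ax":0,"ay":0,"az":0,"fingers":0.95},{"tx":0,"ty":0,"tz":0,"ax":0,"ay":0,"az":0,"fingers":0.95},{"tx":0,"ty":0,"tz":0,"ax":0,"ay":0,"az":0,"fingers":0.95}]'
python3 - <<'E'
from h import *
s=ctrl.observe();print(s["position"],s["torque"],s["force"])
g=s["position"]-[0,0,.003]
q=np.arcsin((g[2]-.125)/.105);print("q",q,"TR est",g[:2]+.105*np.cos(q)*np.array([np.cos(YAW),np.sin(YAW)]))
E
```

```text
time: 2.95
position: [0.4744, -0.076, 0.094]
eef_rot: [-2.038, -2.388, 0.002]
force: [-35.6, -11.7, -12.6]
finger_gap: 0.0113
grasp_force: 18.7
time: 3.2
position: [0.4741, -0.0761, 0.0939]
eef_rot: [-2.039, -2.388, 0.001]
force: [-10.5, -4.4, -6.9]
finger_gap: 0.0095
grasp_force: 58.3
[ 0.47405602 -0.07613085  0.09394476] [-0.82620211  2.22777412 -0.08240164] [-10.50917064  -4.3600187   -6.89816847]
q -0.3303092914838222 TR est [ 0.5721571  -0.06059317]
```

```bash
cat >> h.py <<'E'
def arc(q0,qs,r=.105):
    for q in qs: print(round(q,2),"ty %.3f tz %.3f"%(-r*(np.cos(q)-np.cos(q0))/.5,-r*(np.sin(q)-np.sin(q0))/.5))
E
python3 - <<'E'
from h import *
q=-.33
for k in range(4): arc(q,q+.15*np.arange(1,6)); q+=.75; print()
E
```

```text
-0.18 ty -0.008 tz -0.030
-0.03 ty -0.011 tz -0.062
0.12 ty -0.010 tz -0.093
0.27 ty -0.004 tz -0.124
0.42 ty 0.007 tz -0.154

0.57 ty 0.015 tz -0.028
0.72 ty 0.034 tz -0.053
0.87 ty 0.056 tz -0.075
1.02 ty 0.082 tz -0.093
1.17 ty 0.110 tz -0.108

1.32 ty 0.030 tz -0.010
1.47 ty 0.061 tz -0.016
1.62 ty 0.092 tz -0.016
1.77 ty 0.123 tz -0.012
1.92 ty 0.154 tz -0.004

2.07 ty 0.029 tz 0.013
2.22 ty 0.055 tz 0.030
2.37 ty 0.079 tz 0.051
2.52 ty 0.099 tz 0.075
2.67 ty 0.115 tz 0.102
```

```bash
python3 -m crank '[{"tx":0,"ty":-0.008,"tz":-0.03,"ax":0,"ay":0,"az":0,"fingers":0.95},{"tx":0,"ty":-0.011,"tz":-0.062,"ax":0,"ay":0,"az":0,"fingers":0.95},{"tx":0,"ty":-0.01,"tz":-0.093,"ax":0,"ay":0,"az":0,"fingers":0.95},{"tx":0,"ty":-0.004,"tz":-0.124,"ax":0,"ay":0,"az":0,"fingers":0.95},{"tx":0,"ty":0.007,"tz":-0.154,"ax":0,"ay":0,"az":0,"fingers":0.95}]'
python3 - <<'E'
from h import *
s=ctrl.observe();print(s["position"],s["torque"],s["force"])
f=ctrl.grab_frame("wrist");cv2.imwrite("pics/w3.png",f["pixels"][:,:,::-1])
E
```

```text
time: 3.62
position: [0.4713, -0.0766, 0.1698]
eef_rot: [-2.035, -2.378, 0.014]
force: [-52.5, -8.9, 10.7]
finger_gap: 0.0093
grasp_force: 59.3
[ 0.47132531 -0.07657166  0.16982472] [-1.87324488 11.49734227 -0.0677557 ] [-52.53100163  -8.85613895  10.6621498 ]
```

View pics/w3.png

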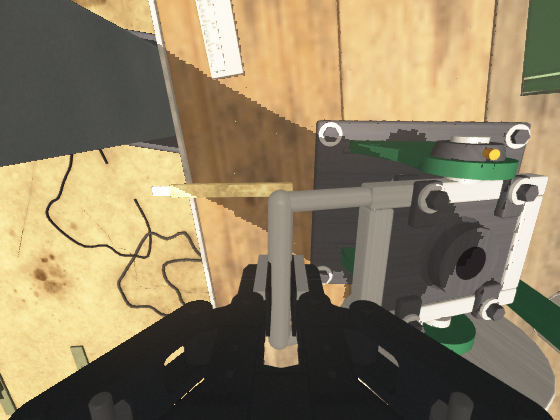

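The bar is held, but it sits about 10 mm ahead of the TCP, so my arc ran too far inward. I'll correct outward and upward, then read the force.

```bash
python3 -m crank '[{"tx":0,"ty":-0.008,"tz":-0.01,"ax":0,"ay":0,"az":0,"fingers":0.95},{"tx":0,"ty":-0.008,"tz":-0.02,"ax":0,"ay":0,"az":0,"fingers":0.95},{"tx":0,"ty":-0.008,"tz":-0.02,"ax":0,"ay":0,"az":0,"fingers":0.95}]'
python3 - <<'E'
from h import *
s=ctrl.observe();print(s["position"],s["torque"],s["force"])
E
```

```text
time: 3.92
position: [0.4749, -0.076, 0.1819]
eef_rot: [2.039, 2.389, 0.002]
force: [-12.0, -2.7, 5.9]
finger_gap: 0.0095
grasp_force: 60.1
[ 0.47490396 -0.07604542  0.1818695 ] [-0.45437879  2.51243914 -0.15647051] [-12.0349608   -2.70095915   5.85568897]
```

```bash
python3 - <<'E'
from h import *
q=.44
for k in range(4): arc(q,q+.12*np.arange(1,6)); q+=.6; print()
E
```

```text
0.56 ty 0.012 tz -0.022
0.68 ty 0.027 tz -0.043
0.8 ty 0.044 tz -0.061
0.92 ty 0.063 tz -0.078
1.04 ty 0.084 tz -0.092

1.16 ty 0.022 tz -0.011
1.28 ty 0.046 tz -0.020
1.4 ty 0.071 tz -0.026
1.52 ty 0.096 tz -0.029
1.64 ty 0.121 tz -0.028

1.76 ty 0.025 tz 0.003
1.88 ty 0.049 tz 0.009
2.0 ty 0.073 tz 0.019
2.12 ty 0.095 tz 0.030
2.24 ty 0.116 tz 0.045

2.36 ty 0.019 tz 0.017
2.48 ty 0.035 tz 0.036
2.6 ty 0.050 tz 0.056
2.72 ty 0.061 tz 0.079
2.84 ty 0.070 tz 0.102
```

```bash
python3 -m crank '[{"tx":0,"ty":0.010,"tz":-0.022,"ax":0,"ay":0,"az":0,"fingers":0.95},{"tx":0,"ty":0.025,"tz":-0.043,"ax":0,"ay":0,"az":0,"fingers":0.95},{"tx":0,"ty":0.042,"tz":-0.061,"ax":0,"ay":0,"az":0,"fingers":0.95},{"tx":0,"ty":0.061,"tz":-0.078,"ax":0,"ay":0,"az":0,"fingers":0.95},{"tx":0,"ty":0.082,"tz":-0.092,"ax":0,"ay":0,"az":0,"fingers":0.95}]'
python3 -m crank '[{"tx":0,"ty":0,"tz":0,"ax":0,"ay":0,"az":0,"fingers":0.95},{"tx":0,"ty":0,"tz":0,"ax":0,"ay":0,"az":0,"fingers":0.95}]'
```

```text
time: 4.33
position: [0.5133, -0.0705, 0.228]
eef_rot: [-2.039, -2.385, 0.003]
force: [-33.7, -2.0, 46.4]
finger_gap: 0.0092
grasp_force: 64.0
time: 4.5
position: [0.5155, -0.0702, 0.2294]
eef_rot: [2.04, 2.389, 0.003]
force: [-29.5, 0.6, 51.3]
finger_gap: 0.0092
grasp_force: 64.6
```

```bash
python3 -m crank '[{"tx":0,"ty":-0.003,"tz":-0.008,"ax":0,"ay":0,"az":0,"fingers":0.95},{"tx":0,"ty":-0.003,"tz":-0.008,"ax":0,"ay":0,"az":0,"fingers":0.95}]'
```

```text
time: 4.67
position: [0.5153, -0.0696, 0.2313]
eef_rot: [2.036, 2.387, 0.004]
force: [5.7, 0.1, -7.3]
finger_gap: 0.0093
grasp_force: 62.1
```

```bash
python3 -m crank '[{"tx":0,"ty":0,"tz":0,"ax":0,"ay":0,"az":0,"fingers":0.7},{"tx":0,"ty":0,"tz":0,"ax":0,"ay":0,"az":0,"fingers":0.7},{"tx":0,"ty":0,"tz":0.014,"ax":0,"ay":0,"az":0,"fingers":0.7},{"tx":0,"ty":0,"tz":0.028,"ax":0,"ay":0,"az":0,"fingers":0.7},{"tx":0,"ty":0,"tz":0.028,"ax":0,"ay":0,"az":0,"fingers":0.7}]'
python3 -m crank '[{"tx":0,"ty":0,"tz":0,"ax":0,"ay":0,"az":0,"fingers":0.95},{"tx":0,"ty":0,"tz":0,"ax":0,"ay":0,"az":0,"fingers":0.95},{"tx":0,"ty":0,"tz":0,"ax":0,"ay":0,"az":0,"fingers":0.95},{"tx":0,"ty":0,"tz":0,"ax":0,"ay":0,"az":0,"fingers":0.95}]'
python3 - <<'E'
from h import *
f=ctrl.grab_frame("wrist");cv2.imwrite("pics/w4.png",f["pixels"][:,:,::-1])
q=1.0
for k in range(3): arc(q,q+.12*np.arange(1,6)); q+=.6; print()
E
```

```text
time: 5.08
position: [0.5133, -0.0698, 0.2141]
eef_rot: [-2.039, -2.389, 0.002]
force: [0.1, 0.7, -0.5]
finger_gap: 0.0257
grasp_force: 0.0
time: 5.42
position: [0.5138, -0.0699, 0.2152]
eef_rot: [-2.04, -2.389, 0.0]
force: [1.5, 0.4, -7.1]
finger_gap: 0.0101
grasp_force: 58.3
1.12 ty 0.022 tz -0.012
1.24 ty 0.045 tz -0.022
1.36 ty 0.070 tz -0.029
1.48 ty 0.094 tz -0.032
1.6 ty 0.120 tz -0.033

1.72 ty 0.025 tz 0.002
1.84 ty 0.050 tz 0.007
1.96 ty 0.074 tz 0.016
2.08 ty 0.096 tz 0.027
2.2 ty 0.117 tz 0.040

2.32 ty 0.019 tz 0.016
2.44 ty 0.037 tz 0.034
2.56 ty 0.052 tz 0.054
2.68 ty 0.064 tz 0.076
2.8 ty 0.074 tz 0.099
```

View pics/w4.png

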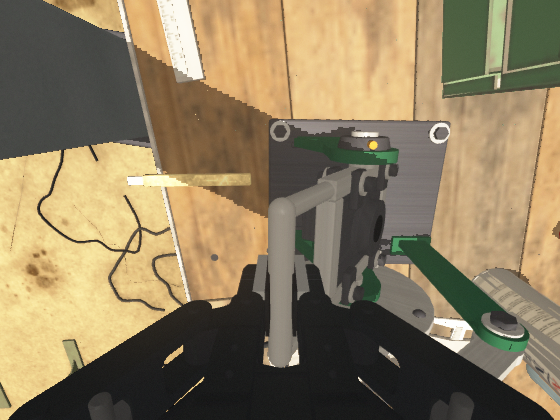

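The bar is held again, with the carrier at roughly 57 degrees. I'll continue the arc with a slight upward bias.

```bash
python3 -m crank '[{"tx":0,"ty":0.022,"tz":-0.013,"ax":0,"ay":0,"az":0,"fingers":0.95},{"tx":0,"ty":0.045,"tz":-0.024,"ax":0,"ay":0,"az":0,"fingers":0.95},{"tx":0,"ty":0.07,"tz":-0.032,"ax":0,"ay":0,"az":0,"fingers":0.95},{"tx":0,"ty":0.094,"tz":-0.036,"ax":0,"ay":0,"az":0,"fingers":0.95},{"tx":0,"ty":0.12,"tz":-0.038,"ax":0,"ay":0,"az":0,"fingers":0.95}]'
python3 -m crank '[{"tx":0,"ty":0,"tz":0,"ax":0,"ay":0,"az":0,"fingers":0.95},{"tx":0,"ty":0,"tz":0,"ax":0,"ay":0,"az":0,"fingers":0.95}]'
```

```text
time: 5.88
position: [0.573, -0.0611, 0.2346]
eef_rot: [-2.04, -2.388, 0.002]
force: [-4.9, -5.7, -9.6]
finger_gap: 0.0097
grasp_force: 58.2
time: 6.05
position: [0.5736, -0.0611, 0.2346]
eef_rot: [2.04, 2.388, -0.001]
force: [0.2, -4.4, 2.3]
finger_gap: 0.0102
grasp_force: 59.9
```

```bash
python3 -m crank '[{"tx":0,"ty":0.025,"tz":0.001,"ax":0,"ay":0,"az":0,"fingers":0.95},{"tx":0,"ty":0.05,"tz":0.005,"ax":0,"ay":0,"az":0,"fingers":0.95},{"tx":0,"ty":0.074,"tz":0.013,"ax":0,"ay":0,"az":0,"fingers":0.95},{"tx":0,"ty":0.096,"tz":0.023,"ax":0,"ay":0,"az":0,"fingers":0.95},{"tx":0,"ty":0.117,"tz":0.036,"ax":0,"ay":0,"az":0,"fingers":0.95}]'
python3 -m crank '[{"tx":0,"ty":0,"tz":0,"ax":0,"ay":0,"az":0,"fingers":0.95},{"tx":0,"ty":0,"tz":0,"ax":0,"ay":0,"az":0,"fingers":0.95}]'
```

```text
time: 6.47
position: [0.6315, -0.0525, 0.2172]
eef_rot: [2.04, 2.387, 0.0]
force: [-4.9, -8.1, 1.4]
finger_gap: 0.0101
grasp_force: 58.4
time: 6.63
position: [0.6318, -0.0522, 0.2166]
eef_rot: [2.039, 2.386, 0.001]
force: [5.9, -4.9, -0.2]
finger_gap: 0.0096
grasp_force: 59.8
```

```bash
python3 -m crank '[{"tx":0,"ty":0.019,"tz":0.015,"ax":0,"ay":0,"az":0,"fingers":0.95},{"tx":0,"ty":0.037,"tz":0.032,"ax":0,"ay":0,"az":0,"fingers":0.95},{"tx":0,"ty":0.052,"tz":0.051,"ax":0,"ay":0,"az":0,"fingers":0.95},{"tx":0,"ty":0.059,"tz":0.062,"ax":0,"ay":0,"az":0,"fingers":0.95},{"tx":0,"ty":0.059,"tz":0.062,"ax":0,"ay":0,"az":0,"fingers":0.95}]'
python3 -m crank '[{"tx":0,"ty":0,"tz":0,"ax":0,"ay":0,"az":0,"fingers":0.95},{"tx":0,"ty":0,"tz":0,"ax":0,"ay":0,"az":0,"fingers":0.95}]'
python3 - <<'E'
from h import *
s=ctrl.observe();x=(s["position"][0]-.571)/np.cos(YAW);print(np.arccos(-x/.105),s["force"])
for n in("wrist","scene"):
    f=ctrl.grab_frame(n);cv2.imwrite(f"pics/{n}5.png",f["pixels"][:,:,::-1])
a=cv2.imread("pics/wrist5.png");b=cv2.imread("pics/scene5.png")[160:265,260:340]
cv2.imwrite("pics/c5.png",np.hstack([cv2.resize(a,(448,336)),cv2.resize(b,(256,336),interpolation=2)]))
E
```

```text
time: 7.05
position: [0.6599, -0.0479, 0.184]
eef_rot: [2.041, 2.388, -0.004]
force: [-1.1, -7.2, -1.9]
finger_gap: 0.0095
grasp_force: 61.2
time: 7.22
position: [0.6595, -0.048, 0.1848]
eef_rot: [2.041, 2.388, -0.003]
force: [-1.4, -7.1, -2.5]
finger_gap: 0.0097
grasp_force: 61.1
2.592594840091015 [-1.36631893 -7.05196872 -2.49187059]
```

View pics/c5.png

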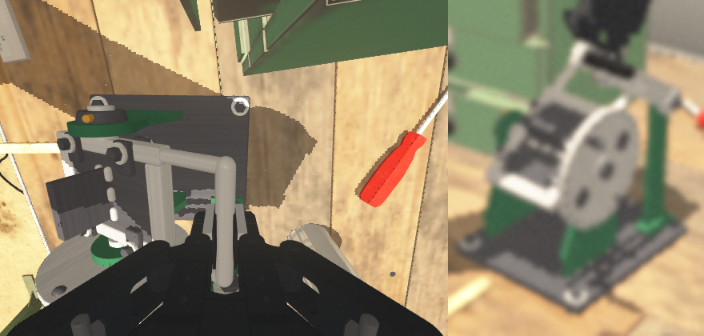

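The rib side is up with the carrier at about 2.6 rad and the bail still held. I'll release, rise and go above the stay grip.

```bash
sed -i 's/TR=np.array.*/TR=np.array([.571,-.0605,.125])/' h.py
python3 -m crank '[{"tx":0,"ty":0,"tz":0,"ax":0,"ay":0,"az":0,"fingers":0.65},{"tx":0,"ty":0,"tz":0,"ax":0,"ay":0,"az":0,"fingers":0.65},{"tx":0,"ty":0,"tz":0,"ax":0,"ay":0,"az":0,"fingers":0.65}]'
python3 -m crank '[{"tx":0,"ty":0,"tz":-0.06,"ax":0,"ay":0,"az":0,"fingers":0.65},{"tx":0,"ty":0,"tz":-0.13,"ax":0,"ay":0,"az":0,"fingers":0.6},{"tx":0,"ty":0,"tz":-0.2,"ax":0,"ay":0,"az":0,"fingers":0.5},{"tx":0,"ty":0,"tz":-0.27,"ax":0,"ay":0,"az":0,"fingers":0.5},{"tx":0,"ty":0,"tz":-0.33,"ax":0,"ay":0,"az":0,"fingers":0.5}]'
python3 - <<'E'
from h import *
t=ctrl.grab_frame("top")
p=jig(-.052,-.106,.142);print(p,go([p[0],p[1],.35],down(YAW)))
E
```

```text
time: 7.57
position: [0.6601, -0.0462, 0.1854]
eef_rot: [-2.039, -2.39, -0.001]
force: [1.0, -0.2, 0.4]
finger_gap: 0.0298
grasp_force: 0.0
time: 7.98
position: [0.6601, -0.0464, 0.3531]
eef_rot: [2.039, 2.389, 0.002]
force: [0.4, 0.3, 0.2]
finger_gap: 0.0425
grasp_force: 0.0
[ 0.53622226 -0.17332956  0.267     ] (array([-0.211, -0.287,  0.016]), array([0.005, 0.001, 0.001]))
```

```bash
python3 -m crank '[{"tx":-0.042,"ty":-0.058,"tz":0,"ax":0,"ay":0,"az":0,"fingers":0.5},{"tx":-0.084,"ty":-0.115,"tz":0,"ax":0,"ay":0,"az":0,"fingers":0.5},{"tx":-0.126,"ty":-0.172,"tz":0,"ax":0,"ay":0,"az":0,"fingers":0.5},{"tx":-0.168,"ty":-0.23,"tz":0,"ax":0,"ay":0,"az":0,"fingers":0.5},{"tx":-0.211,"ty":-0.287,"tz":0,"ax":0,"ay":0,"az":0,"fingers":0.5}]'
python3 -m crank '[{"tx":0,"ty":0,"tz":0.02,"ax":0,"ay":0,"az":0,"fingers":0.5},{"tx":0,"ty":0,"tz":0.02,"ax":0,"ay":0,"az":0,"fingers":0.5}]'
python3 - <<'E'
from h import *
f=ctrl.grab_frame("wrist");cv2.imwrite("pics/w6.png",f["pixels"][:,:,::-1])
t=ctrl.observe()["position"]; Rm=R.from_rotvec(ctrl.observe()["eef_rot"])
for y in(-.078,-.13): print(proj(f,jig(-.052,y,.142)))
print("tcp axis at z.267",proj(f,[t[0],t[1],.267]))
E
```

```text
time: 8.45
position: [0.5336, -0.1739, 0.3503]
eef_rot: [2.039, 2.39, 0.001]
force: [-0.7, -1.0, -0.3]
finger_gap: 0.0425
grasp_force: 0.0
time: 8.62
position: [0.5335, -0.1744, 0.3398]
eef_rot: [-2.042, -2.386, -0.001]
force: [0.3, 0.1, -0.7]
finger_gap: 0.043
grasp_force: 0.0
(np.float64(285.03887918271533), np.float64(193.34024871317985))
(np.float64(284.7882114771481), np.float64(263.6841962518306))
tcp axis at z.267 (np.float64(282.58634530689505), np.float64(231.99583401851723))
```

View pics/w6.png

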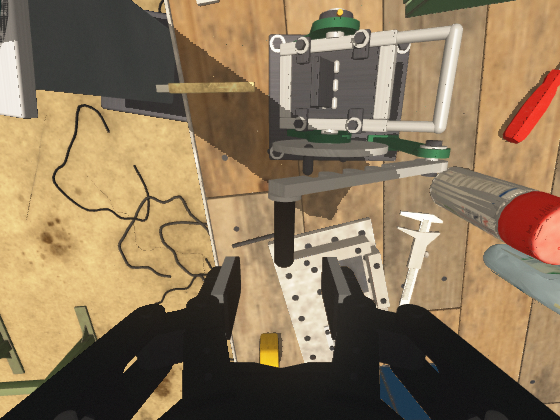

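The grip is at about (284,235), within 2 px of the prediction, and lies between the fingers. I'll descend and grip it.

```bash
python3 -m crank '[{"tx":-0.002,"ty":0.003,"tz":0.05,"ax":0,"ay":0,"az":0,"fingers":0.5},{"tx":-0.004,"ty":0.003,"tz":0.1,"ax":0,"ay":0,"az":0,"fingers":0.5},{"tx":-0.004,"ty":0.003,"tz":0.14,"ax":0,"ay":0,"az":0,"fingers":0.5},{"tx":-0.004,"ty":0.003,"tz":0.14,"ax":0,"ay":0,"az":0,"fingers":0.5},{"tx":-0.004,"ty":0.003,"tz":0.14,"ax":0,"ay":0,"az":0,"fingers":0.5}]'
python3 -m crank '[{"tx":0,"ty":0,"tz":0,"ax":0,"ay":0,"az":0,"fingers":0.95},{"tx":0,"ty":0,"tz":0,"ax":0,"ay":0,"az":0,"fingers":0.95},{"tx":0,"ty":0,"tz":0,"ax":0,"ay":0,"az":0,"fingers":0.95},{"tx":0,"ty":0,"tz":0,"ax":0,"ay":0,"az":0,"fingers":0.95},{"tx":0,"ty":0,"tz":0,"ax":0,"ay":0,"az":0,"fingers":0.95}]'
python3 - <<'E'
from h import *
arc(.607,[.53,.45,.37,.29,.21],.178);arc(.21,[.16,.11,.062],.178)
E
```

```text
time: 9.08
position: [0.5371, -0.1743, 0.2703]
eef_rot: [-2.038, -2.39, 0.001]
force: [-0.5, -0.2, 0.2]
finger_gap: 0.0428
grasp_force: 0.0
time: 9.5
position: [0.5359, -0.1754, 0.2714]
eef_rot: [-2.04, -2.388, 0.001]
force: [-13.0, 1.6, 9.2]
finger_gap: 0.0119
grasp_force: 58.8
0.53 ty -0.015 tz 0.023
0.45 ty -0.028 tz 0.048
0.37 ty -0.040 tz 0.074
0.29 ty -0.049 tz 0.101
0.21 ty -0.056 tz 0.129
0.16 ty -0.003 tz 0.017
0.11 ty -0.006 tz 0.035
0.06 ty -0.007 tz 0.052
```

```bash
python3 -m crank '[{"tx":0,"ty":-0.015,"tz":0.023,"ax":0,"ay":0,"az":0,"fingers":0.95},{"tx":0,"ty":-0.028,"tz":0.048,"ax":0,"ay":0,"az":0,"fingers":0.95},{"tx":0,"ty":-0.04,"tz":0.074,"ax":0,"ay":0,"az":0,"fingers":0.95},{"tx":0,"ty":-0.049,"tz":0.101,"ax":0,"ay":0,"az":0,"fingers":0.95},{"tx":0,"ty":-0.049,"tz":0.101,"ax":0,"ay":0,"az":0,"fingers":0.95}]'
python3 -m crank '[{"tx":0,"ty":0,"tz":0,"ax":0,"ay":0,"az":0,"fingers":0.95}]'
```

```text
time: 9.92
position: [0.5105, -0.1792, 0.2185]
eef_rot: [-2.039, -2.386, 0.002]
force: [-9.6, -1.2, -1.4]
finger_gap: 0.0119
grasp_force: 59.1
time: 10.0
position: [0.5109, -0.1792, 0.2196]
eef_rot: [-2.039, -2.386, 0.003]
force: [-11.8, -0.4, -0.3]
finger_gap: 0.0119
grasp_force: 59.2
```

```bash
python3 -m crank '[{"tx":0,"ty":-0.008,"tz":0.014,"ax":0,"ay":0,"az":0,"fingers":0.95},{"tx":0,"ty":-0.01,"tz":0.028,"ax":0,"ay":0,"az":0,"fingers":0.95},{"tx":0,"ty":-0.012,"tz":0.042,"ax":0,"ay":0,"az":0,"fingers":0.95},{"tx":0,"ty":-0.014,"tz":0.054,"ax":0,"ay":0,"az":0,"fingers":0.95},{"tx":0,"ty":-0.014,"tz":0.054,"ax":0,"ay":0,"az":0,"fingers":0.95}]'
python3 -m crank '[{"tx":0,"ty":0,"tz":0.008,"ax":0,"ay":0,"az":0,"fingers":0.95},{"tx":0,"ty":0,"tz":0.008,"ax":0,"ay":0,"az":0,"fingers":0.95}]'
```

```text
time: 10.42
position: [0.5049, -0.1801, 0.1921]
eef_rot: [-2.04, -2.388, 0.001]
force: [-5.0, -0.3, -0.8]
finger_gap: 0.0119
grasp_force: 60.5
time: 10.58
position: [0.5046, -0.1803, 0.1885]
eef_rot: [-2.04, -2.387, 0.002]
force: [-10.3, 0.1, 1.1]
finger_gap: 0.0118
grasp_force: 60.7
```

```bash
python3 -m crank '[{"tx":0,"ty":0,"tz":0.006,"ax":0,"ay":0,"az":0,"fingers":0.95},{"tx":0,"ty":0,"tz":0.012,"ax":0,"ay":0,"az":0,"fingers":0.95},{"tx":0,"ty":0,"tz":0.012,"ax":0,"ay":0,"az":0,"fingers":0.95}]'
python3 -m crank '[{"tx":0,"ty":0,"tz":0.004,"ax":0,"ay":0,"az":0,"fingers":0.95},{"tx":0,"ty":0,"tz":0.008,"ax":0,"ay":0,"az":0,"fingers":0.95},{"tx":0,"ty":0,"tz":0.008,"ax":0,"ay":0,"az":0,"fingers":0.95}]'
```

```text
time: 10.83
position: [0.5039, -0.1803, 0.1822]
eef_rot: [-2.039, -2.386, 0.003]
force: [-12.8, -1.5, -1.4]
finger_gap: 0.012
grasp_force: 61.3
time: 11.08
position: [0.5037, -0.1803, 0.1783]
eef_rot: [-2.039, -2.386, 0.003]
force: [-15.6, -0.7, -0.3]
finger_gap: 0.0123
grasp_force: 61.4
```

```bash
python3 -m crank '[{"tx":0,"ty":0,"tz":0.004,"ax":0,"ay":0,"az":0,"fingers":0.95},{"tx":0,"ty":0,"tz":0.004,"ax":0,"ay":0,"az":0,"fingers":0.95}]'
python3 -m crank '[{"tx":0,"ty":0,"tz":0.004,"ax":0,"ay":0,"az":0,"fingers":0.95},{"tx":0,"ty":0,"tz":0.004,"ax":0,"ay":0,"az":0,"fingers":0.95}]'
```

```text
time: 11.25
position: [0.5036, -0.1804, 0.1766]
eef_rot: [-2.039, -2.386, 0.003]
force: [-18.3, 0.3, 7.5]
finger_gap: 0.0124
grasp_force: 62.2
time: 11.42
position: [0.5036, -0.1805, 0.1753]
eef_rot: [-2.039, -2.385, 0.002]
force: [-25.3, 1.7, 22.3]
finger_gap: 0.0119
grasp_force: 63.9
```

```bash
python3 -m crank '[{"tx":0,"ty":0.002,"tz":0.002,"ax":0,"ay":0,"az":0,"fingers":0.95},{"tx":0,"ty":0.003,"tz":0.003,"ax":0,"ay":0,"az":0,"fingers":0.95}]'
python3 -m crank '[{"tx":0,"ty":0,"tz":0,"ax":0,"ay":0,"az":0,"fingers":0.5},{"tx":0,"ty":0,"tz":0,"ax":0,"ay":0,"az":0,"fingers":0.5},{"tx":0,"ty":0,"tz":0,"ax":0,"ay":0,"az":0,"fingers":0.5},{"tx":0,"ty":0,"tz":0,"ax":0,"ay":0,"az":0,"fingers":0.5}]'
python3 -m crank '[{"tx":0,"ty":0,"tz":-0.05,"ax":0,"ay":0,"az":0,"fingers":0.5},{"tx":0,"ty":0,"tz":-0.12,"ax":0,"ay":0,"az":0,"fingers":0.5},{"tx":0,"ty":0,"tz":-0.19,"ax":0,"ay":0,"az":0,"fingers":0.5},{"tx":0,"ty":0,"tz":-0.25,"ax":0,"ay":0,"az":0,"fingers":0.5},{"tx":0,"ty":0,"tz":-0.25,"ax":0,"ay":0,"az":0,"fingers":0.5}]'
```

```text
time: 11.58
position: [0.5037, -0.1807, 0.1739]
eef_rot: [-2.038, -2.383, 0.005]
force: [-43.2, 2.9, 39.3]
finger_gap: 0.012
grasp_force: 66.9
time: 11.92
position: [0.5076, -0.1797, 0.1737]
eef_rot: [2.039, 2.389, 0.001]
force: [-0.2, -0.1, -0.4]
finger_gap: 0.0427
grasp_force: 0.0
time: 12.33
position: [0.509, -0.1806, 0.304]
eef_rot: [2.035, 2.384, 0.006]
force: [1.2, -1.0, 0.7]
finger_gap: 0.0431
grasp_force: 0.0
```

```bash
python3 -m crank '[{"tx":-0.07,"ty":0,"tz":0,"ax":0,"ay":0,"az":0,"fingers":0.5},{"tx":-0.14,"ty":0,"tz":0,"ax":0,"ay":0.07,"az":0,"fingers":0.5},{"tx":-0.21,"ty":0,"tz":0,"ax":0,"ay":0.14,"az":0,"fingers":0.5},{"tx":-0.28,"ty":0,"tz":0,"ax":0,"ay":0.21,"az":0,"fingers":0.5},{"tx":-0.34,"ty":0,"tz":0,"ax":0,"ay":0.28,"az":0,"fingers":0.5}]'
python3 -m crank '[{"tx":0,"ty":0,"tz":0,"ax":0,"ay":0.06,"az":0,"fingers":0.5},{"tx":0,"ty":0,"tz":0,"ax":0,"ay":0.12,"az":0,"fingers":0.5},{"tx":0,"ty":0,"tz":0,"ax":0,"ay":0.18,"az":0,"fingers":0.5},{"tx":0,"ty":0,"tz":0,"ax":0,"ay":0.18,"az":0,"fingers":0.5}]'
python3 - <<'E'
from h import *
f=ctrl.grab_frame("wrist");cv2.imwrite("pics/w7.png",f["pixels"][:,:,::-1])
g=ctrl.grab_frame("scene");cv2.imwrite("pics/s7.png",g["pixels"][:,:,::-1])
q=2.62
for n,p in [("peg",jig(-.052*np.sin(q),-.078,-.052*np.cos(q))),("pivot",jig(.095,-.078,.04)),("grip",jig(-.083,-.104,.051))]: print(n,proj(f,p),proj(g,p))
print(f["world_from_camera"][:3,3])
E
```

```text
time: 12.75
position: [0.5336, -0.3378, 0.2992]
eef_rot: [-1.839, -2.157, -0.35]
force: [0.8, 1.2, 1.7]
finger_gap: 0.0427
grasp_force: 0.0
time: 13.08
position: [0.5317, -0.3389, 0.296]
eef_rot: [-1.687, -1.963, -0.56]
force: [-0.6, -0.3, 0.3]
finger_gap: 0.0424
grasp_force: 0.0
peg (np.float64(334.0324196989622), np.float64(116.25168689549581)) (np.float64(307.11861114387665), np.float64(203.6619000693832))
pivot (np.float64(445.2468800411135), np.float64(118.39674674587411)) (np.float64(330.06985604200133), np.float64(190.3548570892085))
grip (np.float64(280.58119754849184), np.float64(134.39434836186015)) (np.float64(302.29276788311006), np.float64(212.59928203029688))
[ 0.53407813 -0.34899269  0.43937217]
```

```bash
python3 - <<'E'
import cv2,numpy as np
a=cv2.imread("pics/w7.png")[30:210,240:480];b=cv2.imread("pics/s7.png")[170:255,262:342]
a=cv2.resize(a,(560,420),interpolation=2);b=cv2.resize(b,(240,255),interpolation=2);b=cv2.copyMakeBorder(b,0,165,0,0,0)
cv2.imwrite("pics/c7.png",np.hstack([a,b]))
E
```

```text
(no output)
```

View pics/c7.png

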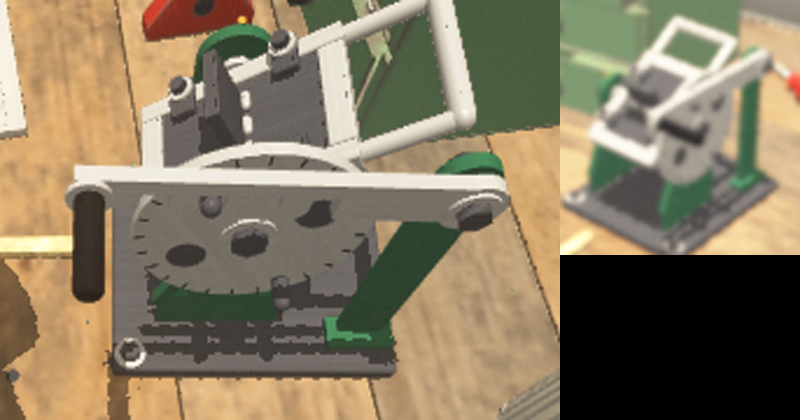

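The picture shows the rib side up and tipped towards the robot. The upper peg is at crop (210,207), where the end notch should be: 265 px from the pivot, against 259 predicted. The grip's middle is at (88,247), against (92,249) predicted for 0.04 rad. The force also rose sharply at the expected height, so the stay is bottomed, and the robot is clear. I'll hand the job in.

```bash
python3 -c "
from rig import ctrl
print(ctrl.close_job())"
```

```text
the job is handed in; nothing more can be done
None
```

I turned the carrier over so the rib faces up at about 150 degrees, and locked it with the stay's end notch home over the upper peg. Both grips are released, nothing else was touched that I could see, and the job was handed in at about 13 s.

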